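Press and squeeze the battery cover off the label printer

ROBOT

A 6-joint arm with a two-finger parallel gripper is mounted at the origin on the work surface. World frame = base frame: x ahead of the robot, y to its left, z up, the work surface at z = 0. Lengths are in m, angles in rad, forces in N, time in s.
With the tool pointing down it reaches from about 0.25 to 0.775 m from the base axis. Payload 4 kg.
Tool frame: the origin (TCP) lies midway between the tips of the shut fingers; the grasp point (between the pads) lies 19 mm behind it; y points along the fingers, x is the direction in which the jaws open and shut, and the axes are right-handed (so a half turn about y gives the same grasp; the last joint's range is limited). The gripper opens to 85 mm and grips with 20 to 120 N. Pads are 22 mm wide; open, the fingers measure 114 mm over their backs; the gripper's body (76 mm by 85 mm) begins 54 mm behind the grasp point. The pads swing forward as they close: fully open they stand 13 mm farther back than shut.
Start: joints at [-1.382, 0.087, 1.371, -0, 1.684, -0.103], TCP at [0.158, -0.527, 0.231] pointing down, gripper open.
Joint ranges: [-3.1, 3.1], [-0.76, 2.03], [0.27, 2.55], [-1.08, 4.22], [0.17, 2.65], [-2.57, 2.57]. Speed limits (rad/s): [2.79, 2.79, 3.14, 3.14, 3.14, 3.14].

INTERFACE

Orientations are given as a rotation vector (axis times angle).
In Python, from station import arm gives the robot as it stands.
- The arm moves only by the tool arm_command, never from a script. Its argument "rows" is a list of rows, each a list of 7 numbers: the shift along the tool's x, y, z in mm, then the turn, a rotation vector about the tool's x, y, z in degrees, then the opening, from 0 (shut) to 1 (fully open). In form: [[tx, ty, tz, ax, ay, az, gripper], ...]. A call has exactly 5 rows; each row is the pose to reach, as a shift and turn from the pose commanded when the call began, along the tool's axes at that moment; what a row does not reach only later rows make up. A row lasts 1/10 s, in which the tool goes at most 50 mm and 8.59 degrees, less where a joint would pass 70% of its speed; a pose out of reach is approached as far as the arm can. A call with a gripper value outside its range is refused whole. The fingers move at their own pace and stop on an object; "newtons" is the grip in N (left out, the last holds). Time passes only in rows, so rows that repeat a pose let the fingers close, or fill a call up. It gives the time, the measured TCP pose, the force and the opening at its end, in the units of the state.
- arm.sense(): the state, without advancing time (a new reading comes with each control period).
- arm.capture(name): name is "scene" or "top" or "wrist"; returns (picture, depth): 400x640x3 uint8, red, green, blue; 400x640 float32, m along the optical axis (not along the pixel's ray), 0 where there is no reading.
- arm.get_calibration(name): a dict with "mtx" (3x3 intrinsics, pixels), "position" and "orientation" of the camera in the world. Camera axes: x right, y up, looking along -z (the intrinsics and any distortion apply to the point x, -y, -z); pixel columns grow to the right and rows downward; lengths in m; the calibration is good to about 2 mm. A picture is of the moment at which its call begins: read the wrist's pose just before it. get_calibration takes no time and is no camera call; for the wrist camera it gives the pose at the moment of the call.
- arm.finish_job(): hands the job in, once; it reports no verdict.
The state is a dict: "time_s": time; "joint_positions": joint angles; "qd": joint speeds; "joint_torque": joint torques, N m; "position": TCP position; "eef_rot": TCP orientation; "ft_force": force on the tool from outside, world axes, zero at the start; "torque": the same for the moment, N m; "finger_gap": finger opening in m.
Only numpy, scipy, OpenCV 4.12 (cv2) and the standard library are available. Lean on these libraries where they do the work, as an engineer would, in place of code of your own. Each camera call takes 0.05 s, during which the arm holds its last target. There are 200 camera calls.

TASK

Take the battery cover off the label printer and set it down gently in the metal tray, flat and the right way up, wholly inside the rim. The cover is sprung and its hooks are locked: press it down by the two feet beside its tabs until it stops, and only then squeeze both tabs fully in and lift it straight off. The hooks and catches are thin plastic, so never force them: no hard pushing, no squeezing before it is down, no tugging while it is still caught; leave the tape dispenser, the thread cone and the parcel where they are.

Things in the scene. Friction and masses are not known exactly. Their poses are not given: they have to be found in the camera images.
- printer: White desktop label printer, a box 150 (x) x 170 (y) x 85 mm high, fixed to the bench. Origin: centre of its underside; -x is its label-slot side, y the line through the two tabs, z up. The battery bay in its top, 62 (x) x 90 (y) mm, is centred over the origin and closed by the cover. More than 30 N between cover and printer breaks the hooks.
- cover: Loose grey plastic battery cover, about 130 g, axes along the printer's. Origin: centre of its lower edge, 63 mm above the printer's origin at rest. Plate 70 (x) x 96 (y) mm, 38.5 to 43.5 mm above the origin, with two opposing tabs on top at +y and -y. Skirt and hooks below reach into the bay with 1.5 mm play; it stands on them when set down. 25 mm up is clear of the bay.
- tab_l_face (a point): Middle of the outer side of the upright finger face of the cover's +y tab. Face 26 mm wide (x), 47.5 to 69.5 mm above the cover's origin, at y = +30 mm (60 mm over both tabs). Below it a flat foot to press on, part of the tab: top 47.5 mm above the cover's origin (11 mm below this point), out to |y| = 46 mm, 30 mm wide.
- tab_r_face (a point): The same point of the -y tab, a mirror image. Tabs with feet slide inward 9.5 mm each to their stops (41 mm over both), against springs of 3 N rising to 9.5 N; hooks are free from 7 mm on. While the cover is up, lips lock the hooks and the tabs give only about 1 mm. Squeezed in, the tabs serve to lift and carry the cover.
- bay (a point): Centre of the bay's mouth, 85 mm above the printer's origin. A spring pushes the cover up with 4 N, 0.3 N more per mm pushed down. An adjustable catch frame inside, its setting unseen, decides how far down the hooks come clear of the lips (2.5 to 13.5 mm); 2 mm further is a solid stop, to be found by feel: the push rises above 11 N only there. Keep the cover down there while squeezing.
- tab_l (a joint): Inward travel of the cover's tab at its +y side, m: 0 out (sprung), 0.0095 fully in.
- tab_r (a joint): Inward travel of the cover's tab at its -y side, m: 0 out (sprung), 0.0095 fully in.
- tray: Open aluminium tray, 150 (x) x 200 (y) x 22 mm high outside, walls and floor 4 mm thick, fixed to the bench. Origin: centre of its underside; z up. It lies on the other side of the bench from the printer (left or right varies).
- dispenser: Bystander: red tape dispenser with a white roll, 110 x 50 x 79 mm, loose. Origin: centre of its underside.
- cone: Bystander: blue thread cone, 54 mm across and 85 mm high, loose. Origin: centre of its underside.
- parcel: Bystander: cardboard parcel 100 x 150 x 70 mm, loose. Origin: centre of its underside.

How it is judged:
On the way, in this order (a step that is already met when the one before it is completed fails the run):
1. both tabs are squeezed in (more than 7 mm each) while the cover is still in the bay (value of joint each of tab_l, tab_r above 0.007 m and z of cover in the frame of printer below 0.072 m and horizontal distance between cover and printer below 0.006 m), for 0.05 s.
2. the cover is lifted clear of the bay (z of cover in the frame of printer above 0.093 m), for 0.1 s.
At the end, for the whole second after the job is handed in: The cover stands flat (within 0.08 rad) and the right way up on the tray's floor (its origin 1 to 7 mm above the tray's, within 45 mm of the tray's centre along the tray's x and 67 mm along its y), at rest, its tabs sprung out again (less than 3 mm in) (x of cover in the frame of tray between -0.045 and 0.045 m and y of cover in the frame of tray between -0.067 and 0.067 m and z of cover in the frame of tray between 0.001 and 0.007 m and angle between cover's own z axis and vertical below 0.08 rad and linear speed of cover below 0.02 m/s and value of joint each of tab_l, tab_r below 0.003 m); the robot touches nothing.
It fails at once if the cover is forced: more than 30 N between cover and printer (contact force between cover and printer above 30 N).
It fails at once if the cover is dropped or slammed into the tray (more than 40 N) (contact force between cover and tray above 40 N).
It fails at once if the tape dispenser is moved more than 20 mm (distance of dispenser from where it was at the start of the episode above 0.02 m).
It fails at once if the thread cone is moved more than 20 mm (distance of cone from where it was at the start of the episode above 0.02 m).
It fails at once if the parcel is moved more than 20 mm (distance of parcel from where it was at the start of the episode above 0.02 m).
It also fails if it takes over 72 s, if anything falls off the work surface, if the arm or the gripper's body presses on something with over 40 N, if the wrist force passes 120 N, or if a joint passes its speed limit or range.

## Working session

There is one attempt and no reset: what is moved stays moved. The work goes in short steps, Python scripts to look and compute and a tool call to move; the robot and the scene stay as the last step left them, time stands still between calls to the robot, and variables do not carry over. Pictures are saved under pics/ and viewed, about 8 in all and at most 12, crops included, and the job is handed in when it is done.

Besides the shell and the picture viewer there is one more tool, called after "Emit:" as a command line: name --pt "numbers of a row" for each row, then --argument value for the rest. arm_command: Moves the arm, as the interface text tells. Its arguments: {"type":"object","properties":{"rows":{"type":"array"},"newtons":{"type":"number"}},"required":["rows"]}

```bash
mkdir -p pics; ls; cat > h.py <<'E'
import numpy as np, cv2
from scipy.spatial.transform import Rotation as R
from station import arm
def rot(o):
    o=np.array(o,float)
    return o if o.shape==(3,3) else (R.from_rotvec(o).as_matrix() if o.size==3 else R.from_quat(o).as_matrix())
def world(c,d):
    "HxWx3 world points from depth"
    K=np.array(c["mtx"]);h,w=d.shape;u,v=np.meshgrid(np.arange(w),np.arange(h))
    p=np.dstack([(u-K[0,2])/K[0,0]*d,-(v-K[1,2])/K[1,1]*d,-d])
    return p@rot(c["orientation"]).T+np.array(c["position"])
def shot(n,f):
    c=arm.get_calibration(n);im,d=arm.capture(n);cv2.imwrite("pics/"+f+".png",im[:,:,::-1]);np.savez("pics/"+f+".npz",im=im,d=d,P=world(c,d))
    return c,im,d
E
python3 - <<'E'
from h import *
s=arm.sense();print(s)
for n in("scene","top"):
    c,im,d=shot(n,n+"0");print(n,c)
print(rot(s["eef_rot"]).round(3))
a=cv2.imread("pics/top0.png");cv2.imwrite("pics/top0.png",a)
E
```

```text
pics
{'time_s': 0.0, 'joint_positions': array([-1.38206705e+00,  8.79738313e-02,  1.37228241e+00,  1.81901520e-05,
        1.68355232e+00, -1.03090709e-01]), 'qd': array([-7.37161767e-05,  1.59287794e-04,  3.50154328e-04, -1.29352595e-04,
        7.56086528e-04, -3.65205777e-04]), 'joint_torque': array([-1.80473235e-03, -3.51871562e+01, -3.13276899e+01, -1.75878536e-04,
        1.09320047e-02, -6.94410289e-06]), 'position': array([ 0.15814658, -0.52626247,  0.23011452]), 'eef_rot': array([-1.33167811,  0.99271123, -0.99001963]), 'ft_force': array([-0.51356278, -0.33724724, -0.55556735]), 'torque': array([-0.02302844,  0.01536152, -0.00122961]), 'finger_gap': 0.08575861811795298}
scene {'mtx': array([[361.78034817,   0.        , 325.30521497],
       [  0.        , 361.78034817, 199.08929381],
       [  0.        ,   0.        ,   1.        ]]), 'position': array([0.89869311, 0.32726039, 0.61879629]), 'orientation': array([0.28840202, 0.86436867, 2.33803317])}
top {'mtx': array([[444.44799308,   0.        , 315.61795318],
       [  0.        , 444.44799308, 194.29879719],
       [  0.        ,   0.        ,   1.        ]]), 'position': array([ 0.47063649, -0.01497087,  0.91354462]), 'orientation': array([ 0.17045529, -0.13200864, -1.56346195])}
[[ 0.288 -0.     0.958]
 [-0.958  0.002  0.288]
 [-0.002 -1.     0.   ]]
```

View both.

View pics/top0.png

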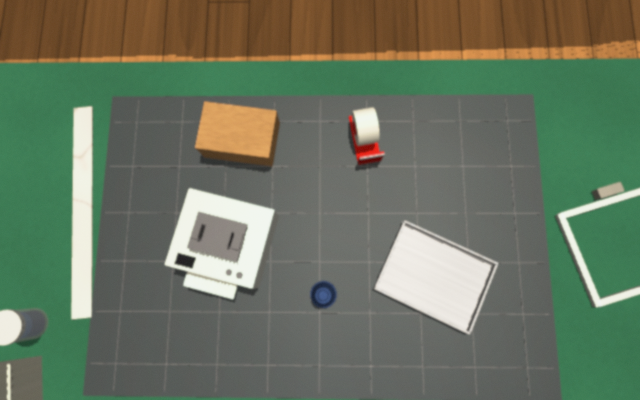

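View pics/scene0.png

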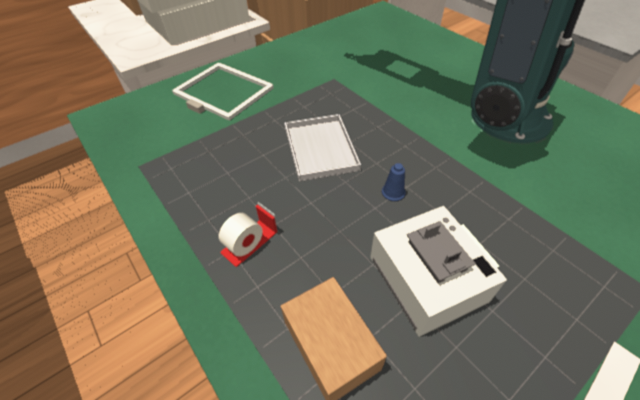

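```bash
python3 - <<'E'
from h import *
z=np.load("pics/top0.npz");P=z["P"];im=z["im"].astype(int)
def fit(n,box,lo,hi,extra=None):
    x0,y0,x1,y1=box;m=np.zeros(P.shape[:2],bool);m[y0:y1,x0:x1]=1
    m&=(P[...,2]>lo)&(P[...,2]<hi)&(z["d"]>0)
    if extra is not None:m&=extra
    q=P[m];r=cv2.minAreaRect((q[:,:2]*1000).astype(np.float32));print(n,m.sum(),r,np.median(q[:,2]).round(4))
mx=im.max(2);mn=im.min(2)
fit("printer top",(150,180,285,300),.075,.093,mn>180)
fit("cover plate",(150,180,285,300),.096,.115,(mx<150))
fit("tabs",(150,180,285,300),.120,.150)
fit("tray rim",(360,210,510,345),.014,.03)
fit("tray all",(360,210,510,345),-.01,.03,mn>130)
fit("cone",(300,270,350,320),.02,.12)
fit("parcel",(180,90,290,170),.05,.09)
fit("disp",(340,95,395,170),.03,.12)
fit("bench",(300,200,340,260),-.02,.02)
E
```

```text
printer top 4796 ((551.037841796875, 185.71469116210938), (171.3127899169922, 150.2645263671875), 75.80147552490234) 0.0859
cover plate 1715 ((549.3195190429688, 184.26971435546875), (93.60829162597656, 67.51827239990234), 75.4342041015625) 0.1077
tabs 134 ((550.9146728515625, 185.14578247070312), (61.428035736083984, 25.977365493774414), 75.57833099365234) 0.1322
tray rim 920 ((481.9781494140625, -229.36215209960938), (200.92884826660156, 150.47186279296875), 64.84860229492188) 0.0221
tray all 7883 ((482.8363037109375, -234.6287078857422), (209.7670440673828, 156.59783935546875), 64.80490112304688) 0.0051
cone 414 ((445.197998046875, -7.711734771728516), (43.90209197998047, 42.483009338378906), 46.93313217163086) 0.0734
parcel 3777 ((768.3593139648438, 167.24285888671875), (150.99411010742188, 101.4957504272461), 82.21168518066406) 0.0707
disp 993 ((764.0558471679688, -95.87823486328125), (102.8460693359375, 49.610931396484375), 9.981746673583984) 0.0705
bench 2393 ((575.6956787109375, -0.35117340087890625), (122.63136291503906, 81.60316467285156), 0.1372281014919281) 0.0017
```

The top view shows the printer at px (220,240), turned about -14°, with its cover near (218,237). The tray is at (436,276), the cone at (323,294), the parcel at (237,133) and the dispenser at (366,135). I'm moving above the printer at a safe height.

Emit:
arm_command --pt "-28 0 29 0 -7.4 0 1" --pt "-57 0 58 0 -14.8 0 1" --pt "-85 0 87 0 -22.2 0 1" --pt "-114 0 116 0 -29.6 0 1" --pt "-142 0 145 0 -37 0 1" --newtons 20

```text
time_s: 0.6
position: [0.2565, -0.3473, 0.2307]
eef_rot: [-1.513, 0.492, -0.492]
ft_force: [-0.1, 0.2, 0.7]
finger_gap: 0.0849
```

Emit:
arm_command --pt "-5 0 40 0 -7.4 0 1" --pt "-10 0 80 0 -14.8 0 1" --pt "-15 0 121 0 -22.2 0 1" --pt "-20 0 161 0 -29.6 0 1" --pt "-26 0 201 0 -37 0 1"

```text
time_s: 1.1
position: [0.3545, -0.17, 0.2309]
eef_rot: [-1.571, -0.014, 0.014]
ft_force: [1.3, -0.3, -0.8]
finger_gap: 0.0856
```

Emit:
arm_command --pt "20 0 35 0 -7.4 0 1" --pt "40 0 70 0 -14.8 0 1" --pt "61 0 105 0 -22.2 0 1" --pt "81 0 141 0 -29.6 0 1" --pt "101 0 176 0 -37 0 1"

```text
time_s: 1.6
position: [0.4533, 0.0074, 0.2309]
eef_rot: [-1.508, -0.519, 0.52]
ft_force: [1.1, -0.4, 0.0]
finger_gap: 0.0852
```

```bash
cat >> h.py <<'E'
def togo(x,y,z,yaw):
    "tool-axes shift (mm) and turn (deg) from the measured pose to a tool-down pose"
    s=arm.sense();M=rot(s["eef_rot"]);a=np.radians(yaw)
    T=np.array([[np.cos(a),0,-np.sin(a)],[np.sin(a),0,np.cos(a)],[0,-1,0]])
    print("t",s["time_s"],"pos",s["position"].round(4),"F",s["ft_force"].round(2),"gap",round(s["finger_gap"],4))
    print("togo",(M.T@(np.array([x,y,z])-s["position"])*1000).round(1),np.degrees(R.from_matrix(M.T@T).as_rotvec()).round(2))
E
python3 -c "
from h import *
togo(.55,.185,.22,75.6)"
```

```text
t 1.6 pos [0.4533 0.0074 0.2309] F [ 1.08 -0.36  0.01] gap 0.0852
togo [185.7  10.8  80.3] [-2.000e-02 -3.755e+01 -2.000e-02]
```

Tracking is accurate.

Emit:
arm_command --pt "37 0 16 0 -7.5 0 1" --pt "74 0 32 0 -15 0 1" --pt "111 0 48 0 -22.5 0 1" --pt "149 0 64 0 -30 0 1" --pt "186 0 80 0 -37.5 0 1"

```text
time_s: 2.1
position: [0.5515, 0.1843, 0.2305]
eef_rot: [-1.318, -1.02, 1.022]
ft_force: [0.6, -0.2, 0.7]
finger_gap: 0.0853
```

```bash
python3 -c "
from h import *
togo(.55,.185,.16,75.6)
c,im,d=shot('wrist','w1');print(c)"
```

```text
t 2.1 pos [0.5515 0.1843 0.2305] F [ 0.58 -0.15  0.67] gap 0.0853
togo [ 0.3 70.5  1.6] [-0.05 -0.05 -0.04]
{'mtx': array([[310.19278651,   0.        , 320.71945036],
       [  0.        , 310.19278651, 198.84740896],
       [  0.        ,   0.        ,   1.        ]]), 'position': array([0.47019988, 0.20536444, 0.37260447]), 'orientation': array([-0.28257659, -0.2194906 ,  1.30632689])}
```

View pics/w1.png

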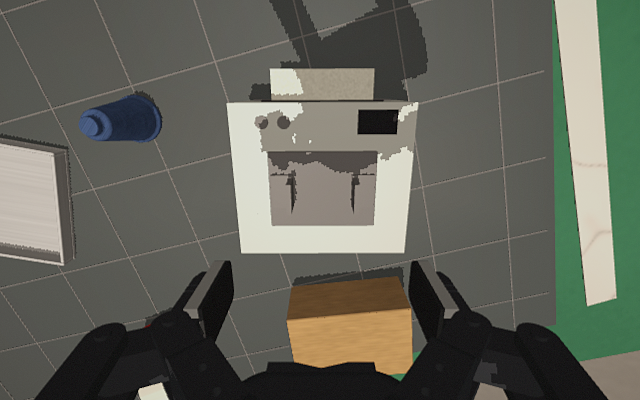

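The cover is at px (323,190) and its tab tops are at about (293,190) and (353,190). I'm measuring both from this closer view.

```bash
python3 - <<'E'
from h import *
z=np.load("pics/w1.npz");P=z["P"]
for n,lo,hi in(("tabs",.118,.15),("plate",.098,.115),("top",.08,.09)):
    m=np.zeros(P.shape[:2],bool);m[95:260,215:425]=1
    m&=(P[...,2]>lo)&(P[...,2]<hi);q=P[m]
    print(n,len(q),cv2.minAreaRect((q[:,:2]*1000).astype(np.float32)),np.median(q[:,2]).round(4))
    u=np.array([np.cos(np.radians(75.6)),np.sin(np.radians(75.6))]);v=np.array([u[1],-u[0]])
    q2=q[:,:2]-[.55,.185];print((np.percentile(q2@v,[1,99])*1000).round(1),(np.percentile(q2@u,[1,99])*1000).round(1))
togo(.55,.185,.16,75.6)
E
```

```text
tabs 436 ((551.2496948242188, 185.75216674804688), (60.14261245727539, 26.709007263183594), 75.8846206665039) 0.1316
[-12.2  13.8] [-28.9  30.9]
plate 7432 ((551.3614501953125, 185.7333526611328), (96.09449005126953, 70.68018341064453), 75.82239532470703) 0.1061
[-33.8  34.9] [-45.9  48. ]
top 18691 ((551.6433715820312, 185.53953552246094), (170.5629425048828, 150.5333709716797), 75.66743469238281) 0.0844
[-73.6  74.9] [-82.8  84.8]
t 2.15 pos [0.5534 0.1896 0.2291] F [ 2.11  3.44 -0.93] gap 0.0856
togo [-5.6 69.1  2.1] [-0.09  0.41  0.26]
```

Emit:
arm_command --pt "-1 14 0 0 0 0 0.78" --pt "-2 28 0 0 0 0 0.78" --pt "-2 42 0 0 0 0 0.78" --pt "-2 56 0 0 0 0 0.78" --pt "-2 70 0 0 0 0 0.78"

```text
time_s: 2.65
position: [0.5501, 0.1798, 0.1598]
eef_rot: [-1.321, -1.015, 1.017]
ft_force: [-0.3, 1.1, 0.2]
finger_gap: 0.0664
```

Emit:
arm_command --pt "0 0 0 0 0 0 0.78" --pt "0 0 0 0 0 0 0.78" --pt "0 0 0 0 0 0 0.78" --pt "0 0 0 0 0 0 0.78" --pt "0 0 0 0 0 0 0.78"

```text
time_s: 3.15
position: [0.5511, 0.1809, 0.1622]
eef_rot: [-1.321, -1.018, 1.016]
ft_force: [0.0, 0.8, -0.4]
finger_gap: 0.0668
```

```bash
python3 -c "
from h import *
togo(.5511,.1858,.12,75.75)
togo(.5511,.1858,.12,75.75)
c,im,d=shot('wrist','w2');togo(.5511,.1858,.12,75.75)"
```

```text
t 3.15 pos [0.5511 0.1809 0.1622] F [ 0.03  0.76 -0.35] gap 0.0668
togo [ 4.7 42.2  1.3] [ 0.09 -0.53  0.04]
t 3.15 pos [0.5511 0.1809 0.1622] F [ 0.03  0.76 -0.35] gap 0.0668
togo [ 4.7 42.2  1.3] [ 0.09 -0.53  0.04]
t 3.2 pos [0.551  0.1809 0.162 ] F [ 0.55  0.42 -0.35] gap 0.0661
togo [ 4.8 42.   1.2] [ 0.07 -0.53  0.03]
```

View pics/w2.png

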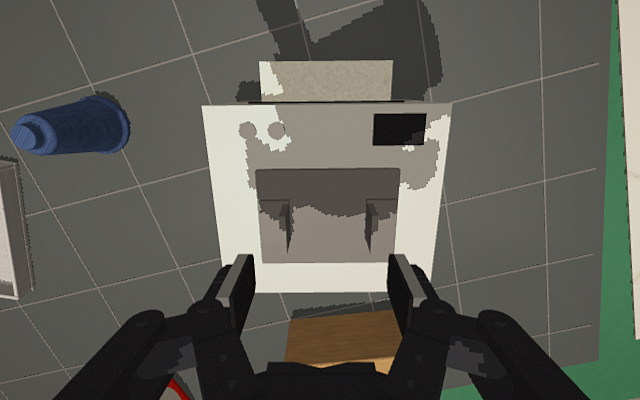

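The fingers straddle the tabs but sit about 5 mm off towards -y, matching the computed correction. The pads are at about (237,290) and (405,290), the tabs at (289,220) and (367,220). I'm correcting that and going down to just above the feet.

Emit:
arm_command --pt "2 0 1 0 -0.5 0 0.78" --pt "5 0 1 0 -0.5 0 0.78" --pt "5 8 1 0 -0.5 0 0.78" --pt "5 16 1 0 -0.5 0 0.78" --pt "5 24 1 0 -0.5 0 0.78"

```text
time_s: 3.7
position: [0.5506, 0.1858, 0.136]
eef_rot: [-1.316, -1.023, 1.025]
ft_force: [-0.2, 0.1, 0.9]
finger_gap: 0.0668
```

Emit:
arm_command --pt "0 0 0 0 0 0 0.78" --pt "0 0 0 0 0 0 0.78" --pt "0 0 0 0 0 0 0.78" --pt "0 0 0 0 0 0 0.78" --pt "0 0 0 0 0 0 0.78"

```text
time_s: 4.2
position: [0.5512, 0.1859, 0.1378]
eef_rot: [-1.317, -1.024, 1.023]
ft_force: [-0.2, 0.7, 0.7]
finger_gap: 0.0666
```

```bash
python3 - <<'E'
from h import *
z=np.load("pics/w2.npz");P=z["P"]
u=np.array([np.cos(np.radians(75.75)),np.sin(np.radians(75.75))]);v=np.array([u[1],-u[0]])
m=np.zeros(P.shape[:2],bool);m[190:255,255:400]=1
m&=(P[...,2]>.118)&(P[...,2]<.15);q=P[m];print("tabs",len(q),cv2.minAreaRect((q[:,:2]*1000).astype(np.float32)))
for n,b in(("fingL",(215,250,258,340)),("fingR",(385,250,425,340))):
    x0,y0,x1,y1=b;q=P[y0:y1,x0:x1].reshape(-1,3);q=q[q[:,2]>.15]
    e=(q[:,:2]-[.551,.1809])@u*1000;f=(q[:,:2]-[.551,.1809])@v*1000
    print(n,len(q),np.percentile(q[:,2],[0.5,5,50]).round(4),np.percentile(e,[1,99]).round(1),np.percentile(f,[1,99]).round(1))
togo(.5511,.1858,.11,75.75)
E
```

```text
tabs 848 ((551.0725708007812, 185.82608032226562), (60.18402862548828, 26.651838302612305), 75.67384338378906)
fingL 2807 [0.1695 0.174  0.1972] [-45.7 -23.9] [-17.8  10. ]
fingR 2677 [0.1693 0.174  0.1968] [24.3 45.6] [-17.3  10.4]
t 4.2 pos [0.5512 0.1859 0.1378] F [-0.23  0.7   0.67] gap 0.0666
togo [-0.1 27.8  0.2] [ 0.05 -0.03  0.02]
```

Alignment is good, and the tips sit about 7.5 mm behind the TCP, so I expect foot contact at TCP z ≈ 0.103.

Emit:
arm_command --pt "0 8 0 0 0 0 0.78" --pt "0 16 0 0 0 0 0.78" --pt "0 24 0 0 0 0 0.78" --pt "0 29 0 0 0 0 0.78" --pt "0 32 0 0 0 0 0.78"

```text
time_s: 4.7
position: [0.5504, 0.1857, 0.104]
eef_rot: [-1.316, -1.022, 1.025]
ft_force: [-0.1, -0.4, 0.1]
finger_gap: 0.0667
```

Emit:
arm_command --pt "0 1 0 0 0 0 0.78" --pt "0 2 0 0 0 0 0.78" --pt "0 3 0 0 0 0 0.78" --pt "0 3 0 0 0 0 0.78" --pt "0 3 0 0 0 0 0.78"

```text
time_s: 5.2
position: [0.5511, 0.1858, 0.1029]
eef_rot: [-1.317, -1.024, 1.023]
ft_force: [-2.2, -0.5, 4.4]
finger_gap: 0.0662
```

Emit:
arm_command --pt "0 1 0 0 0 0 0.78" --pt "0 2 0 0 0 0 0.78" --pt "0 2 0 0 0 0 0.78" --pt "0 2 0 0 0 0 0.78" --pt "0 2 0 0 0 0 0.78"

```text
time_s: 5.7
position: [0.5511, 0.1859, 0.1004]
eef_rot: [-1.317, -1.024, 1.024]
ft_force: [-1.4, 0.3, 4.4]
finger_gap: 0.0668
```

Contact: about 4.4 N, the spring. I'm feeling for the stop in small steps.

Emit:
arm_command --pt "0 0.5 0 0 0 0 0.78" --pt "0 1 0 0 0 0 0.78" --pt "0 1.5 0 0 0 0 0.78" --pt "0 1.5 0 0 0 0 0.78" --pt "0 1.5 0 0 0 0 0.78"

```text
time_s: 6.2
position: [0.5511, 0.1858, 0.0989]
eef_rot: [-1.317, -1.024, 1.024]
ft_force: [-1.2, -0.5, 4.8]
finger_gap: 0.0664
```

Emit:
arm_command --pt "0 0.5 0 0 0 0 0.78" --pt "0 1 0 0 0 0 0.78" --pt "0 1 0 0 0 0 0.78" --pt "0 1 0 0 0 0 0.78" --pt "0 1 0 0 0 0 0.78"

```text
time_s: 6.7
position: [0.5511, 0.1859, 0.0987]
eef_rot: [-1.317, -1.024, 1.023]
ft_force: [-3.4, -0.6, 8.4]
finger_gap: 0.0666
```

Emit:
arm_command --pt "0 0.3 0 0 0 0 0.78" --pt "0 0.6 0 0 0 0 0.78" --pt "0 0.8 0 0 0 0 0.78" --pt "0 0.8 0 0 0 0 0.78" --pt "0 0.8 0 0 0 0 0.78"

```text
time_s: 7.2
position: [0.5512, 0.1859, 0.0987]
eef_rot: [-1.318, -1.025, 1.023]
ft_force: [-4.6, -1.3, 10.4]
finger_gap: 0.0668
```

Emit:
arm_command --pt "0 0.3 0 0 0 0 0.78" --pt "0 0.6 0 0 0 0 0.78" --pt "0 0.8 0 0 0 0 0.78" --pt "0 0.8 0 0 0 0 0.78" --pt "0 0.8 0 0 0 0 0.78"

```text
time_s: 7.7
position: [0.5512, 0.1859, 0.0986]
eef_rot: [-1.318, -1.025, 1.023]
ft_force: [-5.1, -1.3, 13.4]
finger_gap: 0.0666
```

```bash
python3 - <<'E'
from h import *
shot('wrist','w3')
P=np.load("pics/w3.npz")["P"];p0=np.load("pics/w1.npz")["P"]
u=np.array([np.cos(np.radians(75.7)),np.sin(np.radians(75.7))]);v=np.array([u[1],-u[0]])
for Q in(p0,P):
    e=(Q[...,:2]-[.5511,.1858])@u*1000;f=(Q[...,:2]-[.5511,.1858])@v*1000;Z=Q[...,2]
    g=lambda m:(m.sum(),np.median(Z[m]).round(4))
    ok=(Z>.07)&(Z<.13)
    print("plate",g(ok&(abs(e)<18)&(abs(f)<30)),"plate-y",g(ok&(e<-10)&(e>-19)&(abs(f)<30)),"plate+y",g(ok&(e>10)&(e<19)&(abs(f)<30)),"top",g(ok&(abs(e)>55)&(abs(e)<80)&(f<-40)),
     "front plate",g(ok&(abs(e)<18)&(f<-18)&(f>-30)),"back",g(ok&(abs(e)<18)&(f>18)&(f<30)))
togo(.5511,.1858,.0986,75.75)
E
```

```text
plate (np.int64(2546), np.float64(0.1059)) plate-y (np.int64(630), np.float64(0.106)) plate+y (np.int64(637), np.float64(0.106)) top (np.int64(2184), np.float64(0.0845)) front plate (np.int64(551), np.float64(0.1059)) back (np.int64(466), np.float64(0.106))
plate (np.int64(7242), np.float64(0.1009)) plate-y (np.int64(1799), np.float64(0.1009)) plate+y (np.int64(1804), np.float64(0.1009)) top (np.int64(6962), np.float64(0.0845)) front plate (np.int64(1726), np.float64(0.1009)) back (np.int64(1232), np.float64(0.1009))
t 7.75 pos [0.5512 0.1859 0.0986] F [-5.15 -0.82 12.47] gap 0.0667
togo [-0.1  0.   0.1] [ 0.09 -0.02  0.03]
```

The cover is level and 5 mm down, solid at 12–13 N, so that is the stop. I'm closing in steps and raising the TCP to offset the forward swing (arc radius ≈ 76 mm: about 1.3 mm to a 60 mm gap, 4.7 mm to 41 mm).

Emit:
arm_command --pt "0 -0.3 0 0 0 0 0.76" --pt "0 -0.6 0 0 0 0 0.74" --pt "0 -0.9 0 0 0 0 0.72" --pt "0 -1.1 0 0 0 0 0.71" --pt "0 -1.2 0 0 0 0 0.7" --newtons 25

```text
time_s: 8.25
position: [0.5516, 0.1862, 0.1004]
eef_rot: [-1.318, -1.026, 1.021]
ft_force: [-5.3, -0.9, 13.4]
finger_gap: 0.0598
```

Force held at 13 N. I'm squeezing further, in two stages.

Emit:
arm_command --pt "0 -0.4 0 0 0 0 0.68" --pt "0 -0.8 0 0 0 0 0.66" --pt "0 -1.2 0 0 0 0 0.64" --pt "0 -1.5 0 0 0 0 0.62" --pt "0 -1.9 0 0 0 0 0.6"

```text
time_s: 8.75
position: [0.552, 0.1864, 0.1023]
eef_rot: [-1.318, -1.027, 1.021]
ft_force: [-4.1, -0.1, 12.1]
finger_gap: 0.0511
```

Emit:
arm_command --pt "0 -0.3 0 0 0 0 0.58" --pt "0 -0.6 0 0 0 0 0.56" --pt "0 -0.9 0 0 0 0 0.54" --pt "0 -1.2 0 0 0 0 0.52" --pt "0 -1.5 0 0 0 0 0.5"

```text
time_s: 9.25
position: [0.552, 0.1864, 0.1037]
eef_rot: [-1.318, -1.027, 1.021]
ft_force: [-3.6, -0.2, 12.8]
finger_gap: 0.0429
```

Emit:
arm_command --pt "0 -0.2 0 0 0 0 0.48" --pt "0 -0.4 0 0 0 0 0.46" --pt "0 -0.4 0 0 0 0 0.44" --pt "0 -0.4 0 0 0 0 0.42" --pt "0 -0.4 0 0 0 0 0.42"

```text
time_s: 9.75
position: [0.5519, 0.1857, 0.1048]
eef_rot: [-1.319, -1.026, 1.022]
ft_force: [-5.8, -1.6, 16.1]
finger_gap: 0.0384
```

The gap of 38.4 mm is slightly under the stated 41 mm, so I'm checking with a look.

```bash
python3 - <<'E'
from h import *
shot('wrist','w4')
im=cv2.imread("pics/w4.png")[90:390,170:470];cv2.imwrite("pics/w4c.png",cv2.resize(im,None,fx=2,fy=2,interpolation=cv2.INTER_CUBIC))
P=np.load("pics/w4.npz")["P"]
u=np.array([np.cos(np.radians(75.7)),np.sin(np.radians(75.7))]);v=np.array([u[1],-u[0]])
e=(P[...,:2]-[.5511,.1858])@u*1000;f=(P[...,:2]-[.5511,.1858])@v*1000;Z=P[...,2]
m=(Z>.09)&(Z<.11)&(abs(e)<12)&(abs(f)<30);print("plate",np.median(Z[m]))
m=(Z>.115)&(Z<.135)&(abs(e)<35)&(f<-5)&(f>-14);print("tabs e",np.percentile(e[m],[1,25,50,75,99]).round(1),m.sum())
print(np.histogram(e[m],bins=np.arange(-32,33,2)))
togo(.5511,.1858,.1048,75.75)
E
```

```text
plate 0.10089999375465694
tabs e [-32.4 -22.9  16.4  23.1  32.5] 1806
(array([108, 106,  41,  95, 104,  90, 157, 151,   0,   0,   0,   0,   0,
         0,   0,   0,   0,   0,   0,   0,   0,   0,   0,   0, 148, 163,
        91, 104, 102,  37, 107, 109]), array([-32, -30, -28, -26, -24, -22, -20, -18, -16, -14, -12, -10,  -8,
        -6,  -4,  -2,   0,   2,   4,   6,   8,  10,  12,  14,  16,  18,
        20,  22,  24,  26,  28,  30,  32]))
t 9.8 pos [0.5519 0.1856 0.1047] F [-5.33 -3.03 16.29] gap 0.0385
togo [-0.  -0.1  0.8] [ 0.2  -0.03  0.04]
```

View pics/w4c.png

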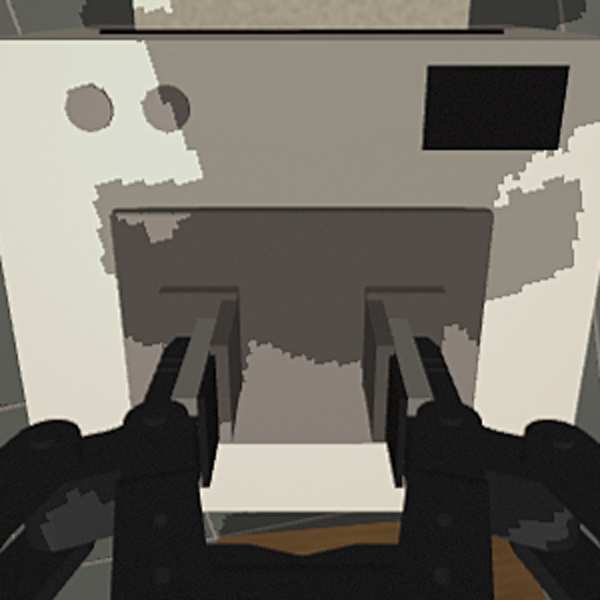

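The tabs are fully in (inner faces at ±16 mm in y) and the cover is still 5 mm down. I'm easing up slowly.

Emit:
arm_command --pt "0 -1 0 0 0 0 0.42" --pt "0 -2 0 0 0 0 0.42" --pt "0 -3 0 0 0 0 0.42" --pt "0 -4 0 0 0 0 0.42" --pt "0 -5 0 0 0 0 0.42" --newtons 35

```text
time_s: 10.3
position: [0.5516, 0.1857, 0.1066]
eef_rot: [-1.318, -1.025, 1.023]
ft_force: [-0.2, -0.7, 4.3]
finger_gap: 0.0371
```

Emit:
arm_command --pt "0 -1 0 0 0 0 0.42" --pt "0 -2 0 0 0 0 0.42" --pt "0 -3 0 0 0 0 0.42" --pt "0 -4 0 0 0 0 0.42" --pt "0 -5 0 0 0 0 0.42"

```text
time_s: 10.8
position: [0.5515, 0.1857, 0.1112]
eef_rot: [-1.318, -1.024, 1.023]
ft_force: [2.0, -2.1, 3.1]
finger_gap: 0.0367
```

Free: force stays small and the cover rises with the spring. I'm lifting clear.

Emit:
arm_command --pt "0 -2 0 0 0 0 0.42" --pt "0 -4 0 0 0 0 0.42" --pt "0 -6 0 0 0 0 0.42" --pt "0 -8 0 0 0 0 0.42" --pt "0 -10 0 0 0 0 0.42"

```text
time_s: 11.3
position: [0.5501, 0.1858, 0.1198]
eef_rot: [-1.315, -1.021, 1.026]
ft_force: [1.3, -1.1, -2.7]
finger_gap: 0.0363
```

Emit:
arm_command --pt "0 -4 0 0 0 0 0.42" --pt "0 -8 0 0 0 0 0.42" --pt "0 -12 0 0 0 0 0.42" --pt "0 -16 0 0 0 0 0.42" --pt "0 -20 0 0 0 0 0.42"

```text
time_s: 11.8
position: [0.5508, 0.186, 0.1417]
eef_rot: [-1.317, -1.024, 1.024]
ft_force: [1.2, 0.2, -2.1]
finger_gap: 0.0363
```

Emit:
arm_command --pt "0 -10 0 0 0 0 0.42" --pt "0 -20 0 0 0 0 0.42" --pt "0 -30 0 0 0 0 0.42" --pt "0 -40 0 0 0 0 0.42" --pt "0 -50 0 0 0 0 0.42"

```text
time_s: 12.3
position: [0.5511, 0.1859, 0.1925]
eef_rot: [-1.317, -1.024, 1.023]
ft_force: [1.0, 0.4, -1.0]
finger_gap: 0.0366
```

```bash
python3 - <<'E'
from h import *
shot('wrist','w5')
P=np.load("pics/w5.npz")["P"];s=arm.sense()
M=rot(s["eef_rot"]);L=(P-s["position"])@M*1000
m=(abs(L[...,0])<12)&(abs(L[...,2])<30)&(L[...,1]>-10)&(L[...,1]<60);q=L[m];print(len(q),"plate below tcp",np.percentile(q[:,1],[5,50,95]))
A=np.c_[q[:,0],q[:,2],np.ones(len(q))];print("tilt deg",np.degrees(np.linalg.lstsq(A,q[:,1],rcond=None)[0][:2]))
togo(.482,-.2305,s["position"][2],64.85)
E
```

```text
4421 plate below tcp [5.76573038 6.70437879 7.61690008]
tilt deg [-0.03355468 -0.40242633]
t 12.35 pos [0.552  0.1861 0.1946] F [ 0.28 -0.01  0.57] gap 0.0367
togo [-421.    -0.7  -34.9] [ 0.21 10.87  0.13]
```

View pics/w5.png

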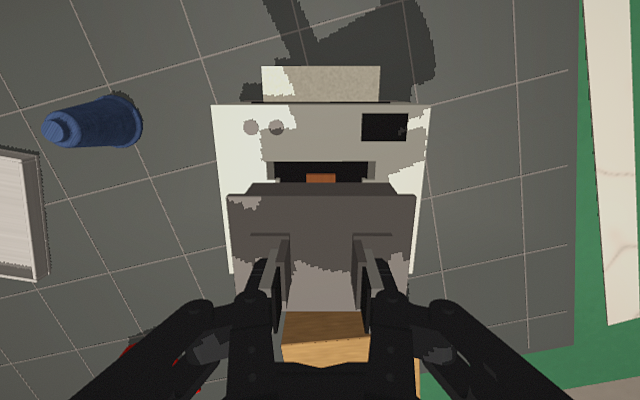

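The cover is held level and the bay is open below it. I'm carrying it to the tray; its underside at about 0.14 m clears the cone.

Emit:
arm_command --pt "-15 0 -1 0 0 0 0.42" --pt "-40 0 -3 0 0 0 0.42" --pt "-70 0 -6 0 0 0 0.42" --pt "-100 0 -8 0 0 0 0.42" --pt "-130 0 -11 0 0 0 0.42"

```text
time_s: 12.85
position: [0.5284, 0.0551, 0.1904]
eef_rot: [-1.317, -1.022, 1.025]
ft_force: [0.2, 0.1, -1.9]
finger_gap: 0.0363
```

Emit:
arm_command --pt "-30 0 -2 0 0 0 0.42" --pt "-60 0 -5 0 0 0 0.42" --pt "-90 0 -8 0 0 0 0.42" --pt "-120 0 -10 0 0 0 0.42" --pt "-150 0 -12 0 0 0 0.42"

```text
time_s: 13.35
position: [0.5028, -0.0931, 0.1905]
eef_rot: [-1.316, -1.022, 1.024]
ft_force: [1.1, 0.5, -1.4]
finger_gap: 0.0365
```

Emit:
arm_command --pt "-30 0 -2 0 2 0 0.42" --pt "-60 0 -5 0 4 0 0.42" --pt "-90 0 -8 0 6 0 0.42" --pt "-120 0 -10 0 9 0 0.42" --pt "-138 0 -12 0 10.9 0 0.42"

```text
time_s: 13.85
position: [0.4799, -0.2304, 0.1904]
eef_rot: [-1.386, -0.875, 0.878]
ft_force: [0.6, -0.6, -1.3]
finger_gap: 0.0363
```

Emit:
arm_command --pt "0 0 0 0 0 0 0.42" --pt "0 0 0 0 0 0 0.42" --pt "0 5 0 0 0 0 0.42" --pt "0 15 0 0 0 0 0.42" --pt "0 20 0 0 0 0 0.42"

```text
time_s: 14.35
position: [0.4813, -0.2267, 0.1695]
eef_rot: [-1.383, -0.88, 0.881]
ft_force: [-0.7, -0.2, -2.1]
finger_gap: 0.0363
```

```bash
python3 - <<'E'
from h import *
shot('wrist','w6');s=arm.sense()
P=np.load("pics/w6.npz")["P"];M=rot(s["eef_rot"]);L=(P-s["position"])@M*1000
m=(abs(L[...,0])<12)&(abs(L[...,2])<30)&(L[...,1]>-10)&(L[...,1]<60);q=L[m];print("plate below tcp",np.median(q[:,1]))
Z=P[...,2];m=(Z>.013)&(Z<.03)&(abs(P[...,0]-.48)<.13)&(abs(P[...,1]+.23)<.14);print("rim",m.sum(),cv2.minAreaRect((P[m][:,:2]*1000).astype(np.float32)))
c=np.array([.482,-.2305]);m=(np.linalg.norm(P[...,:2]-c,axis=2)<.1)&(Z<.012);print("floor z",np.median(Z[m]))
togo(.482,-.2305,.06,64.85)
E
```

```text
plate below tcp 3.811819883193275
rim 2768 ((482.659912109375, -228.86065673828125), (200.40240478515625, 149.8571319580078), 64.96072387695312)
floor z 0.0031596413259050715
t 14.4 pos [ 0.4809 -0.2266  0.1687] F [-0.25 -0.3  -2.3 ] gap 0.0363
togo [ -3.1 108.7  -3. ] [-0.22  0.04  0.02]
```

View pics/w6.png

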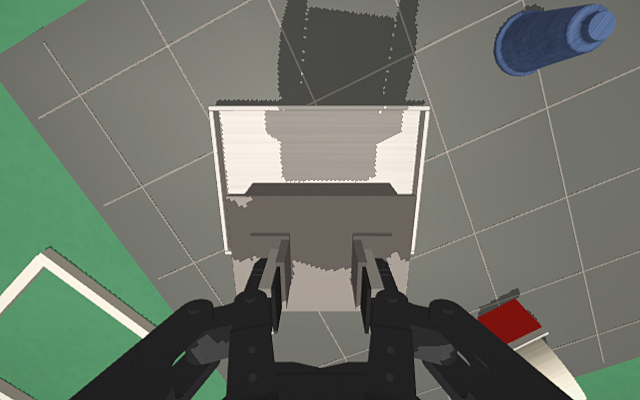

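The cover is centred over the tray. I'm lowering it, slowly near the floor.

Emit:
arm_command --pt "-1 10 -1 0 0 0 0.42" --pt "-2 30 -2 0 0 0 0.42" --pt "-2 52 -2 0 0 0 0.42" --pt "-2 72 -2 0 0 0 0.42" --pt "-2 85 -2 0 0 0 0.42"

```text
time_s: 14.9
position: [0.4819, -0.2299, 0.0839]
eef_rot: [-1.383, -0.879, 0.881]
ft_force: [-0.8, -0.6, -1.9]
finger_gap: 0.0365
```

Emit:
arm_command --pt "0 5 0 0 0 0 0.42" --pt "0 9 0 0 0 0 0.42" --pt "0 12 0 0 0 0 0.42" --pt "0 15 0 0 0 0 0.42" --pt "0 17 0 0 0 0 0.42"

```text
time_s: 15.4
position: [0.4832, -0.2308, 0.0697]
eef_rot: [-1.387, -0.88, 0.879]
ft_force: [-0.1, -0.8, -1.6]
finger_gap: 0.0364
```

```bash
python3 - <<'E'
from h import *
shot('wrist','w7');s=arm.sense()
P=np.load("pics/w7.npz")["P"];M=rot(s["eef_rot"]);L=(P-s["position"])@M*1000
m=(abs(L[...,0])<12)&(abs(L[...,2])<30)&(L[...,1]>-10)&(L[...,1]<60);q=L[m];print("plate below tcp",np.median(q[:,1]),"plate z",np.median(P[m][:,2]),"bottom",np.median(P[m][:,2])-.0435)
togo(.4825,-.2297,.053,64.85)
E
```

```text
plate below tcp 4.163003991892645 plate z 0.06507128464505733 bottom 0.021571284645057337
t 15.45 pos [ 0.4828 -0.2306  0.0692] F [-1.02  0.1  -2.65] gap 0.0366
togo [ 0.7 16.2  0.7] [ 0.02 -0.03 -0.01]
```

Emit:
arm_command --pt "0 4 0 0 0 0 0.42" --pt "0 8 0 0 0 0 0.42" --pt "0 10 0 0 0 0 0.42" --pt "0 12 0 0 0 0 0.42" --pt "0 13 0 0 0 0 0.42"

```text
time_s: 15.95
position: [0.4827, -0.2305, 0.0559]
eef_rot: [-1.385, -0.879, 0.88]
ft_force: [1.1, 0.0, -2.7]
finger_gap: 0.0363
```

Emit:
arm_command --pt "0 0.7 0 0 0 0 0.42" --pt "0 1.4 0 0 0 0 0.42" --pt "0 2 0 0 0 0 0.42" --pt "0 2.5 0 0 0 0 0.42" --pt "0 3 0 0 0 0 0.42"

```text
time_s: 16.45
position: [0.4828, -0.2306, 0.0533]
eef_rot: [-1.386, -0.88, 0.88]
ft_force: [0.1, 0.4, -1.6]
finger_gap: 0.0368
```

Emit:
arm_command --pt "0 0.5 0 0 0 0 0.42" --pt "0 1 0 0 0 0 0.42" --pt "0 1 0 0 0 0 0.42" --pt "0 1 0 0 0 0 0.42" --pt "0 1 0 0 0 0 0.42"

```text
time_s: 16.95
position: [0.4828, -0.2306, 0.0522]
eef_rot: [-1.386, -0.88, 0.88]
ft_force: [-0.6, 0.4, -1.6]
finger_gap: 0.037
```

Emit:
arm_command --pt "0 0.5 0 0 0 0 0.42" --pt "0 1 0 0 0 0 0.42" --pt "0 1.5 0 0 0 0 0.42" --pt "0 1.5 0 0 0 0 0.42" --pt "0 1.5 0 0 0 0 0.42"

```text
time_s: 17.45
position: [0.4828, -0.2306, 0.0515]
eef_rot: [-1.386, -0.88, 0.88]
ft_force: [-3.5, 2.0, 5.0]
finger_gap: 0.0367
```

Touchdown at 5 N. I'm opening gradually so the tabs spring out with the fingers.

Emit:
arm_command --pt "0 -0.5 0 0 0 0 0.48" --pt "0 -1 0 0 0 0 0.54" --pt "0 -1 0 0 0 0 0.6" --pt "0 -1 0 0 0 0 0.66" --pt "0 -1 0 0 0 0 0.72" --newtons 20

```text
time_s: 17.95
position: [0.4828, -0.2306, 0.0516]
eef_rot: [-1.386, -0.88, 0.88]
ft_force: [0.8, 0.4, -0.3]
finger_gap: 0.0617
```

Emit:
arm_command --pt "0 0 0 0 0 0 0.76" --pt "0 0 0 0 0 0 0.8" --pt "0 0 0 0 0 0 0.82" --pt "0 0 0 0 0 0 0.82" --pt "0 0 0 0 0 0 0.82"

```text
time_s: 18.45
position: [0.4828, -0.2306, 0.0518]
eef_rot: [-1.386, -0.88, 0.88]
ft_force: [-0.2, 0.1, 0.2]
finger_gap: 0.0705
```

Emit:
arm_command --pt "0 -2 0 0 0 0 0.82" --pt "0 -6 0 0 0 0 0.82" --pt "0 -12 0 0 0 0 0.82" --pt "0 -20 0 0 0 0 0.82" --pt "0 -30 0 0 0 0 0.82"

```text
time_s: 18.95
position: [0.4827, -0.2305, 0.0825]
eef_rot: [-1.386, -0.88, 0.88]
ft_force: [0.4, -1.1, -0.4]
finger_gap: 0.0699
```

Emit:
arm_command --pt "0 -20 0 0 0 0 0.82" --pt "0 -45 0 0 0 0 0.82" --pt "0 -70 0 0 0 0 0.82" --pt "0 -95 0 0 0 0 0.82" --pt "0 -110 0 0 0 0 0.82"

```text
time_s: 19.45
position: [0.4836, -0.231, 0.1952]
eef_rot: [-1.39, -0.882, 0.879]
ft_force: [0.8, 0.0, 0.3]
finger_gap: 0.0701
```

Emit:
arm_command --pt "0 0 0 0 0 0 0.82" --pt "0 0 0 0 0 0 0.82" --pt "0 0 0 0 0 0 0.82" --pt "0 0 0 0 0 0 0.82" --pt "0 0 0 0 0 0 0.82"

```text
time_s: 19.95
position: [0.4823, -0.2303, 0.1904]
eef_rot: [-1.384, -0.878, 0.88]
ft_force: [0.3, -0.6, -0.4]
finger_gap: 0.0702
```

```bash
python3 - <<'E'
from h import *
shot('wrist','w8')
P=np.load("pics/w8.npz")["P"];Z=P[...,2]
near=np.linalg.norm(P[...,:2]-[.4825,-.23],axis=2)<.075
for n,lo,hi in(("plate",.04,.052),("tabs",.062,.08)):
    q=P[near&(Z>lo)&(Z<hi)];print(n,len(q),cv2.minAreaRect((q[:,:2]*1000).astype(np.float32)),np.median(q[:,2]))
    if n=="plate":
        A=np.c_[q[:,:2],np.ones(len(q))];print("tilt",np.linalg.lstsq(A,q[:,2],rcond=None)[0][:2])
P0=np.load("pics/top0.npz")["P"];togo(.4825,-.23,.19,64.85)
shot('top','top1');P1=np.load("pics/top1.npz")["P"]
for n,b,lo,hi in(("cone",(300,270,350,320),.02,.12),("parcel",(180,90,290,170),.05,.09),("disp",(340,95,395,170),.03,.12)):
    x0,y0,x1,y1=b
    for Q in(P0,P1):
        q=Q[y0:y1,x0:x1].reshape(-1,3);q=q[(q[:,2]>lo)&(q[:,2]<hi)];print(n,len(q),np.median(q,0).round(3))
E
```

```text
plate 6592 ((482.33807373046875, -230.15625), (96.14311218261719, 70.41707611083984), 64.81160736083984) 0.04697998915480675
tilt [ 0.00310481 -0.00040146]
tabs 352 ((482.3811950683594, -230.21261596679688), (60.18415451049805, 26.50905990600586), 64.84872436523438) 0.07264077438396652
t 20.0 pos [ 0.4824 -0.2303  0.1907] F [0.3  0.06 0.86] gap 0.0695
togo [0.3 0.7 0. ] [-0.1  -0.03  0.01]
cone 414 [ 0.446 -0.008  0.073]
cone 413 [ 0.446 -0.008  0.074]
parcel 3777 [0.765 0.166 0.071]
parcel 3774 [0.764 0.165 0.071]
disp 993 [ 0.766 -0.093  0.07 ]
disp 994 [ 0.767 -0.094  0.071]
```

View pics/w8.png

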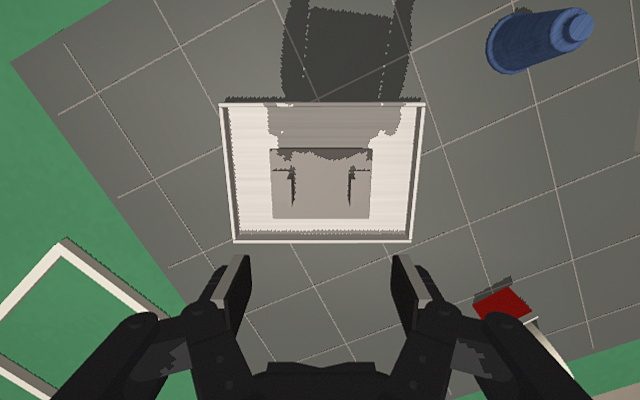

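The cover lies flat and centred in the tray at px (321,184). Its tabs are out (60.2 mm over both), and the gripper is clear. I'm handing in.

```bash
python3 -c "
from station import arm
print(arm.finish_job())"
```

```text
the job is handed in; nothing more can be done
None
```

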